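# Turn the sunken carry tray round so it stands on the lugs

## Task

The carry tray with the heel blocks has been put down the wrong way round and has sunk into the lower tray, onto the insoles. Lift it out by its bar, turn it half round and set it down gently on the lower tray's rim lugs a good centimetre short of the end stop; let go of it there, then push it gently along against the end stop until its feet drop in front of the lugs and it stands level. Keep both heel blocks in it and leave the other things on the bench alone.

Things in the scene. Friction and masses are not known exactly. Their poses are not given: they have to be found in the camera images.
- tray_low: Lower tray, grey plastic, open, screwed to the bench: 220 x 150 mm at the rim, 192 x 122 mm at the foot (walls lean out), 60 mm high, walls 3 mm. Origin: centre of its underside, on the bench; x along its length towards the end stop, y across, z up. Four posts inside (tops at z = 25 mm) carry the nested tray.
- end_stop (a point): Top middle of the inner face of the end stop: an upstand 100 mm wide and 14 mm thick that stands out from the rim at the lower tray's +x end (x = 108.5, z = 68 mm; the rim is at z = 60). The -x end has none.
- front_lugs (a point): Midpoint, at top level (z = 60 mm), between the pair of rim lugs nearer the stop (x = +65 mm). All four lugs are flat, 20 mm long in x, and reach in from the long walls to |y| = 46 mm.
- rear_lugs (a point): The same for the other pair, at x = -25 mm of the lower tray.
- home (a point): Where the carry tray's origin lies when it stands turned, level and against the stop: x = about 10.6, y = 0, z = 60 mm of the lower tray. Its feet then hang about 2 mm past the +x edges of the rear lugs.
- tray_top: Carry tray, grey plastic, 0.4 to 0.6 kg with contents; outline and height as the lower tray, open above. Origin: centre of its floor's underside; x along, y across. Starts nested, same way round, origin 25 mm above the lower tray's. Channels in its long walls (26 mm wide, at x = +65 and -25, |y| > 43 mm) let the lugs pass; turned half round, its floor lands on the lugs.
- feet (a point): Midpoint between the undersides of the two feet under the carry tray's floor: x = +18, z = -5 mm of it; each is 12 mm long in x, 5 mm high, at |y| = 44 to 58 mm. Set down turned but short of home, the feet ride on the rear lugs and the tray leans about 3 degrees, nose down to the stop. It slides with up to 5 N; 6 to 10 N holds it against the stop; harder at the rim tips it.
- carry_bar (a point): Middle of the top edge of the carry tray's bar: straight, 12 mm thick (across y), 120 mm long (along the tray's x), the top 36 mm of it clear for a grip from above; its top is 85 mm above the carry tray's origin, 25 mm above its rim. The tray balances at the middle of the bar.
- foot_end (a point): Point at floor level in the middle of the carry tray's own +x end, 96 mm from its origin along its +x; tells which way round the tray is.
- heel_a: Wooden heel block 46 x 26 x 33 mm with a rubber top, loose on the carry tray's floor on the +y side of the bar. Origin: centre of its underside.
- heel_b: The same, on the -y side of the bar.
- glue_pot: Terracotta pot, 68 mm across, 45 mm high, near the trays. Origin: centre of its underside.
- pot_lid: Its lid, a disc 68 mm across, 9 mm thick, near the trays. Origin: centre of its underside.
- thread_cone: Blue thread cone, 64 mm across its foot, 115 mm high, past the end-stop end of the trays. Origin: centre of its underside.
- glue_brush: Brush lying on the bench on the +y side of the trays.
- hammer: Hammer lying on the bench to the robot's right.
- carton: Open cardboard box 200 x 150 x 90 mm to the robot's left. Origin: centre of its underside.
Not all that is in view belongs to the job. Leave any red or yellow look-alike of the heel_b alone.

How it is judged (in metres and radians):
On the way:
1. the carry tray, turned half round, rests on the lugs at least 5 mm short of home and the gripper has let go of it (x of foot_end in the frame of tray_low between -0.125 and -0.07 m and z of tray_top in the frame of tray_low between 0.056 and 0.072 m and x of tray_top in the frame of tray_low between -0.024 and 0.0055 m and y of tray_top in the frame of tray_low between -0.01 and 0.01 m and contact force between the arm and tray_top below 0.2 N and linear speed of tray_top below 0.02 m/s), for 0.3 s.
At the end, for the whole second after the job is handed in: The carry tray is at rest on the lugs, turned half round (within 0.1 rad), level within 0.02 rad, against the end stop (origin 7.5 to 13.5 mm along the lower tray's x, within 10 mm of its centre line, 57 to 63 mm up), both heel blocks in it (x of foot_end in the frame of tray_low between -0.125 and -0.07 m and x of tray_top in the frame of tray_low between 0.0075 and 0.0135 m and y of tray_top in the frame of tray_low between -0.01 and 0.01 m and z of tray_top in the frame of tray_low between 0.057 and 0.063 m and angle between tray_top's own z axis and vertical below 0.02 rad and angle between the x axis of tray_top and the x axis of tray_low, either way round below 0.1 rad and linear speed of tray_top below 0.02 m/s and x of heel_a in the frame of tray_top between -0.1 and 0.1 m and y of heel_a in the frame of tray_top between -0.062 and 0.062 m and z of heel_a in the frame of tray_top between -0.004 and 0.05 m and x of heel_b in the frame of tray_top between -0.1 and 0.1 m and y of heel_b in the frame of tray_top between -0.062 and 0.062 m and z of heel_b in the frame of tray_top between -0.004 and 0.05 m); the robot touches nothing.
It fails at once if the carry tray is tipped more than 0.5 rad (angle between tray_top's own z axis and vertical above 0.5 rad).
It fails at once if the carry tray is dropped or slammed onto the lower tray (over 120 N) (contact force between tray_top and tray_low above 120 N).
It fails at once if a bystander on the bench is moved more than 30 mm (distance of any of glue_pot, pot_lid, thread_cone, glue_brush, hammer, carton from where it was at the start of the episode above 0.03 m).
It also fails if it takes over 58 s, if anything falls off the work surface, if the arm or the gripper's body presses on something with over 40 N, if the wrist force passes 120 N, or if a joint passes its speed limit or range.

## Robot

A 6-joint arm with a two-finger parallel gripper is mounted at the origin on the work surface. World frame = base frame: x ahead of the robot, y to its left, z up, the work surface at z = 0. Lengths are in m, angles in degrees, forces in N, time in s.
With the tool pointing down it reaches from about 0.4 to 0.825 m from the base axis. Payload 7 kg.
Tool frame: the origin (TCP) lies midway between the tips of the shut fingers; the grasp point (between the pads) lies 19 mm behind it; z points along the fingers, y is the line along which they close (so a half turn about z gives the same grasp; the last joint's range is limited). The gripper opens to 88 mm and grips with 3 to 60 N. Pads are 19 mm wide; open, the fingers measure 130 mm over their backs; the gripper's body (78 mm by 193 mm) begins 47 mm behind the grasp point.
Start: joints at [-58.436, 20.546, 0.682, 0, -70.136, -16.507], TCP at [0.175, -0.652, 0.227] pointing down, gripper open.
Joint ranges: [-176.03, 176.03], [-82.01, 121.73], [-58.28, 71.71], [-173.87, 95.51], [-174.79, -0.11], [-173.66, 173.66]. Speed limits (degrees/s): [136.94, 136.94, 172.46, 180, 180, 180].

## Interface

Orientations are given as a 3x3 rotation matrix whose columns are the frame's x, y, z axes.
In Python, from rig import robot gives the robot as it stands. Calls block until the motion is done:
- robot.goto(position, orientation): joint-space move of the TCP to a pose.
- robot.servo_line(position, ori=None, speed=0.15): straight line of the TCP; ori=None keeps the orientation; speed is the mean speed in m/s.
- robot.movej(angles): joint-space move.
- robot.move_gripper(opening): opening from 0.0 (shut) to 1.0 (fully open); the grip force is fixed at half the most; returns when the fingers have stopped.
- robot.dwell(seconds).
- robot.ik(position, orientation): joint angles nearest the present ones, or None.
- robot.grab_frame(name): name is "side" or "top"; returns (picture, depth): 384x512x3 uint8, red, green, blue; 384x512 float32, m along the optical axis (not along the pixel's ray), 0 where there is no reading.
- robot.camera_info(name): a dict with "vfov" (degrees; the focal length in pixels is half the picture's height over the tangent of half this angle, whatever the lens; pixels are square), "cx", "cy" (the principal point, pixels), "view" (4x4, takes a point from world to camera coordinates). Camera axes: x right, y down, z forward; pixel columns grow to the right and rows downward; lengths in m; the calibration is good to about 2 mm. A picture is of the moment at which its call begins. camera_info takes no time and is no camera call.
A pose or a line that the arm cannot do raises robot.Unreachable and nothing moves.
- robot.job_done(): hands the job in; it is judged then, once.
Readings, each from a call of its own:
- robot.read_t(): time.
- robot.read_qpos(): joint angles.
- robot.read_qvel(): joint speeds.
- robot.read_effort(): joint torques, N m.
- robot.read_position(): TCP position.
- robot.read_tcp_rot(): TCP orientation.
- robot.read_force(): force on the tool from outside, world axes, zero at the start.
- robot.read_ft_torque(): the same for the moment, N m.
- robot.read_grip_width(): opening from 0.0 (shut) to 1.0 (fully open).
- robot.read_finger_force(): force on a finger pad.
Only numpy, scipy, OpenCV 4.12 (cv2) and the standard library are available. Lean on these libraries where they do the work, as an engineer would, in place of code of your own. Each camera call takes 0.05 s, during which the arm holds its last target. There are 200 camera calls.

## Working session

There is one attempt and no reset: what is moved stays moved. The work goes in short steps, each a Python script; the robot and the scene stay as the last script left them, time stands still between calls to the robot, and variables do not carry over. Pictures are saved under pics/ and viewed, at most 10 in all, crops included, and the job is handed in when it is done.

```bash
mkdir -p pics; ls; python3 - <<'E'
from rig import robot
import cv2,numpy as np
for n in("side","top"):
    p,d=robot.grab_frame(n); np.savez(f"pics/{n}0.npz",p=p,d=d)
    cv2.imwrite(f"pics/{n}0.png",p[:,:,::-1])
    c=robot.camera_info(n); print(n,c, np.linalg.inv(c["view"])[:3,3])
print(robot.read_t(),robot.read_force())
a=cv2.imread("pics/side0.png");b=cv2.imread("pics/top0.png")
E
```

```text
pics
side {'vfov': 55.84771626583805, 'cx': 254.02671630670602, 'cy': 191.94296121008742, 'view': array([[-0.99224485, -0.12300998, -0.01785211,  0.58722792],
       [-0.06404704,  0.6290597 , -0.77471406,  0.08431723],
       [ 0.1065276 , -0.76756266, -0.63205967,  1.08288183],
       [ 0.        ,  0.        ,  0.        ,  1.        ]])} [0.47271734 0.85037399 0.76025093]
top {'vfov': 43.54723772640982, 'cx': 256.2747807480188, 'cy': 185.12847095627677, 'view': array([[ 0.00354993, -0.99989492, -0.01405517,  0.02166584],
       [-0.99708711, -0.00246841, -0.07623127,  0.57551531],
       [ 0.07618857,  0.01428484, -0.9969911 ,  1.33727515],
       [ 0.        ,  0.        ,  0.        ,  1.        ]])} [0.47187691 0.00398141 1.37742819]
0.1 [-0.79288153  0.26524112 -0.03579913]
```

View pics/side0.png

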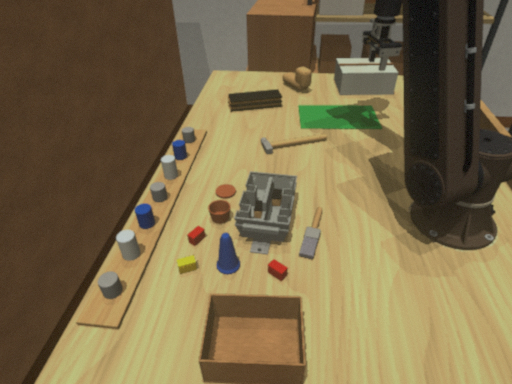

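View pics/top0.png

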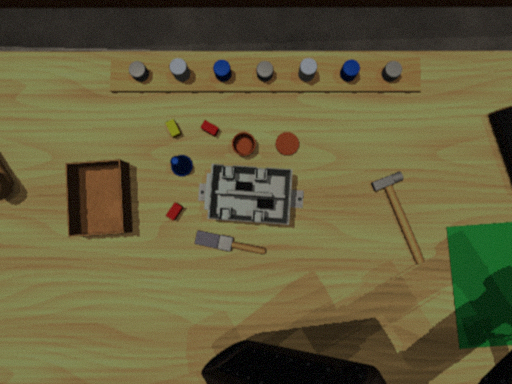

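The top view shows the nested trays at about (250,195). The cone at (181,165) is beyond the end-stop end on the left (world +y), the pot is at (243,144), the lid at (287,143) and the brush at (230,242). I'll enlarge both views.

```bash
python3 - <<'E'
import cv2,numpy as np
a=cv2.imread("pics/side0.png");b=cv2.imread("pics/top0.png")
cv2.imwrite("pics/sc.png",cv2.resize(a[165:260,225:310],None,fx=6.3,fy=6.3,interpolation=cv2.INTER_CUBIC))
cv2.imwrite("pics/tc.png",cv2.resize(b[155:235,190:310],None,fx=6.6,fy=6.6,interpolation=cv2.INTER_CUBIC))
E
```

```text
(no output)
```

View pics/sc.png

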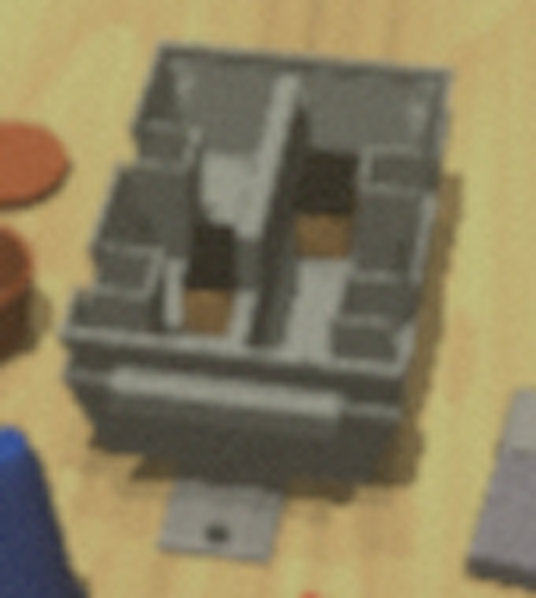

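View pics/tc.png

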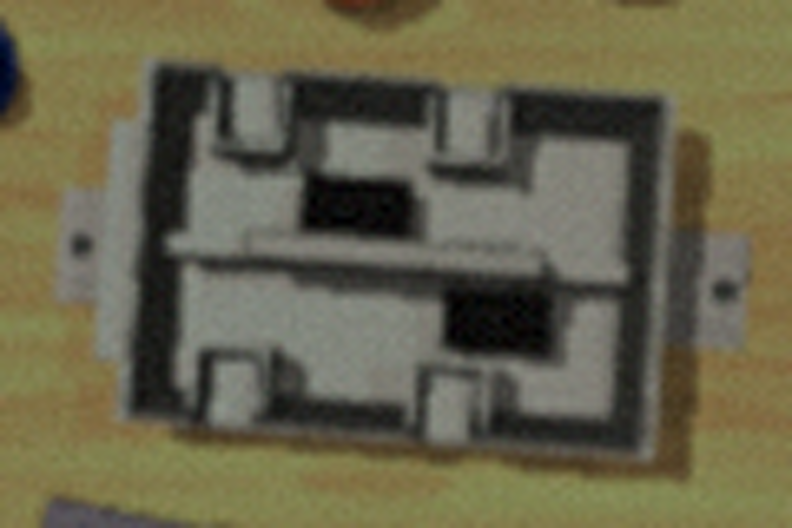

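The side crop shows the carry-tray rim corners at (163,47), (450,72), (400,365) and (65,335), with the end stop in front. In the top crop the same corners are at (672,95), (655,455), (127,415) and (150,65), and the bar's top edge runs from about (245,240) to (545,262). The screw holes are at (82,244) and (725,289). Next I triangulate these points and check them against depth.

```bash
cat > h.py <<'E'
import numpy as np,cv2
from rig import robot
def cam(n):
    c=robot.camera_info(n); f=192/np.tan(np.radians(c["vfov"]/2))
    K=np.array([[f,0,c["cx"]],[0,f,c["cy"]],[0,0,1]]); return K,np.array(c["view"])
def ray(n,uv):
    K,V=cam(n); R,t=V[:3,:3],V[:3,3]
    return -R.T@t, R.T@np.linalg.solve(K,[uv[0],uv[1],1.])
def atz(n,uv,z):
    o,d=ray(n,uv); return o+d*(z-o[2])/d[2]
def tri(us,ut):
    A=[cam(n)[0]@cam(n)[1][:3] for n in("side","top")]
    X=cv2.triangulatePoints(A[0],A[1],np.array(us,float).reshape(2,1),np.array(ut,float).reshape(2,1))[:,0]
    return X[:3]/X[3]
def cloud(n,d):
    K,V=cam(n); v,u=np.mgrid[:384,:512]
    p=np.stack([(u-K[0,2])/K[0,0]*d,(v-K[1,2])/K[1,1]*d,d],-1)
    return (p-V[:3,3])@V[:3,:3]
E
python3 - <<'E'
from h import *
S=lambda c:((c[0]+.5)/6.3-.5+225,(c[1]+.5)/6.3-.5+165)
T=lambda c:((c[0]+.5)/6.6-.5+190,(c[1]+.5)/6.6-.5+155)
np.set_printoptions(precision=4,suppress=True)
s=[(163,47),(450,72),(400,365),(65,335)];t=[(672,95),(655,455),(127,415),(150,65)]
X=np.array([tri(S(a),T(b)) for a,b in zip(s,t)]);print(X,X.mean(0))
X=np.array([atz("top",T(b),.085) for b in t]);print("z.085",X,X.mean(0))
a=X[[2,3]].mean(0)-X[[0,1]].mean(0);print(np.degrees(np.arctan2(a[1],a[0])))
h=[atz("top",T(b),.003) for b in [(82,244),(725,289)]];print("holes",h,np.mean(h,0));a=h[0]-h[1];print(np.degrees(np.arctan2(a[1],a[0])))
for b in [(245,240),(395,250),(545,262)]:print("bar",atz("top",T(b),.11))
d=np.load("pics/top0.npz")["d"];P=cloud("top",d)
c=P[155:235,190:310].reshape(-1,3)
m=c[:,2]>.1;print("bar pts",m.sum(),c[m].mean(0),c[m].min(0),c[m].max(0))
q=c[m];u,s_,v=np.linalg.svd(q[:,:2]-q[:,:2].mean(0));print(v[0],np.degrees(np.arctan2(v[0][1],v[0][0])))
m=(c[:,2]>.075)&(c[:,2]<.095);print("rim",m.sum(),np.median(c[m],0),cv2.minAreaRect(c[m][:,:2].astype(np.float32)))
for zz in(.01,.03,.055,.065,.085,.11):print(zz,((abs(c[:,2]-zz)<.005).sum()))
d2=np.load("pics/side0.npz")["d"];P2=cloud("side",d2);c=P2[165:260,225:310].reshape(-1,3)
m=c[:,2]>.1;q=c[m];print("side bar",m.sum(),q.mean(0),q.min(0),q.max(0))
E
```

```text
[[ 0.6135 -0.0725  0.0813]
 [ 0.4672 -0.0652  0.0816]
 [ 0.4822  0.1496  0.0855]
 [ 0.6264  0.1421  0.0817]] [0.5473 0.0385 0.0825]
z.085 [[ 0.6146 -0.0722  0.085 ]
 [ 0.4678 -0.065   0.085 ]
 [ 0.4832  0.1497  0.085 ]
 [ 0.6266  0.1418  0.085 ]] [0.5481 0.0386 0.085 ]
86.34180503535075
holes [array([0.5581, 0.1794, 0.003 ]), array([ 0.5393, -0.0998,  0.003 ])] [0.5487 0.0398 0.003 ]
86.15120147303217
bar [0.5531 0.1003 0.11  ]
bar [0.5493 0.0402 0.11  ]
bar [ 0.5446 -0.0199  0.11  ]
bar pts 250 [0.5346 0.0342 0.3166] [ 0.4719 -0.0196  0.1007] [0.556  0.0998 1.3774]
[-0.5486 -0.8361] -123.27233655704717
rim 660 [0.5497 0.0477 0.0831] ((0.5472327470779419, 0.03985600173473358), (0.2202805131673813, 0.14998899400234222), 86.12784576416016)
0.01 189
0.03 1510
0.055 577
0.065 661
0.085 507
0.11 187
side bar 223 [0.5596 0.2015 0.1878] [ 0.4727 -0.0186  0.1001] [0.6337 0.8504 0.7603]
```

```bash
cat >> h.py <<'E'
C=np.array([.5485,.0396]); PHI=np.radians(86.2)
ex=np.array([np.cos(PHI),np.sin(PHI),0]); ey=np.array([-ex[1],ex[0],0]); ez=np.array([0,0,1.])
def W(x,y,z): return np.r_[C,0]+ex*x+ey*y+ez*z
def ori(s,tilt=0):
    """s=+1/-1: tool x along +/-low x; tilt (deg) turns tool z towards low +x"""
    t=np.radians(tilt); z=np.sin(t)*ex-np.cos(t)*ez; x=s*(np.cos(t)*ex+np.sin(t)*ez)
    return np.stack([x,np.cross(z,x),z],1)
E
python3 - <<'E'
from h import *
np.set_printoptions(precision=4,suppress=True)
for n in("top","side"):
    d=np.load(f"pics/{n}0.npz")["d"];P=cloud(n,d).reshape(-1,3)
    L=(P-np.r_[C,0])@np.stack([ex,ey,ez],1)
    m=(abs(L[:,0])<70)&(abs(L[:,0])<.07)&(abs(L[:,1])<.015)&(L[:,2]>.1)&(L[:,2]<.13)
    print(n,m.sum(),np.median(L[m],0),L[m].min(0),L[m].max(0),np.polyfit(L[m][:,0],L[m][:,1],1))
for s in(1,-1):
    for p in[(0,0,.078),(0,0,.26),(-.003,0,.112)]:print(s,p,robot.ik(W(*p),ori(s)))
    print(s,"push",robot.ik(W(-.13,0,.082),ori(s,25)),robot.ik(W(-.11,0,.082),ori(s,25)))
E
```

```text
top 209 [0.0014 0.0018 0.1087] [-0.0596 -0.0047  0.1007] [0.06   0.0076 0.1147] [-0.0024  0.0017]
side 131 [0.0096 0.0045 0.1095] [-0.0585 -0.0027  0.1001] [0.0614 0.0095 0.1124] [0.0013 0.0042]
1 (0, 0, 0.078) [ 24.5417  17.1723 -26.059    0.     -46.7687 151.6583]
1 (0, 0, 0.26) [ 24.5417   7.568  -12.2425   0.     -70.1895 151.6583]
1 (-0.003, 0, 0.112) [ 24.2476  14.7927 -23.9955   0.     -51.2118 151.9524]
1 push [  -8.5046   21.9042  -11.6095  -28.53    -61.8679 -160.4347] [  -6.511    21.3575  -12.3658  -28.8941  -60.8865 -161.9787]
-1 (0, 0, 0.078) [ 24.5417  17.1723 -26.059    0.     -46.7687 -28.3417]
-1 (0, 0, 0.26) [ 24.5417   7.568  -12.2425   0.     -70.1895 -28.3417]
-1 (-0.003, 0, 0.112) [ 24.2476  14.7927 -23.9955   0.     -51.2118 -28.0476]
-1 push [ -8.5046  21.9042 -11.6095 -28.53   -61.8679  19.5653] [ -6.511   21.3575 -12.3658 -28.8941 -60.8865  18.0213]
```

```bash
sed -i 's/\.5485,\.0396/.5475,.0398/' h.py; python3 - <<'E'
from h import *
np.set_printoptions(precision=4,suppress=True)
robot.move_gripper(.36)
robot.goto(W(0,0,.16),ori(1)); print("above",robot.read_t(),robot.read_position())
f0=robot.read_force()
robot.servo_line(W(0,0,.078),speed=.08); print("down",robot.read_t(),robot.read_force()-f0)
robot.move_gripper(0); print("grip",robot.read_t(),robot.read_grip_width()*88,robot.read_finger_force(),robot.read_force()-f0)
robot.servo_line(W(0,0,.098),speed=.03); print("lift20",robot.read_t(),robot.read_force()-f0,robot.read_ft_torque())
robot.servo_line(W(0,0,.25),speed=.09); print("up",robot.read_t(),robot.read_force()-f0,robot.read_ft_torque())
for n in("side","top"):
    p,d=robot.grab_frame(n); np.savez(f"pics/{n}1.npz",p=p,d=d)
cv2.imwrite("pics/s1.png",cv2.resize(np.load("pics/side1.npz")["p"][80:280,170:340,::-1],None,fx=3,fy=3))
E
```

```text
above 3.925 [0.5476 0.0394 0.16  ]
down 5.1 [-1.4089 -0.0877  0.5747]
grip 5.5667 12.008697492669588 30.000467598438263 [-0.0177  0.0892  1.7075]
lift20 6.3833 [-1.0168  0.6093 -5.4824] [-0.106   0.0464 -0.0117]
up 8.225 [-1.5012 -0.049  -5.0769] [-0.0872  0.071   0.0002]
```

View pics/s1.png

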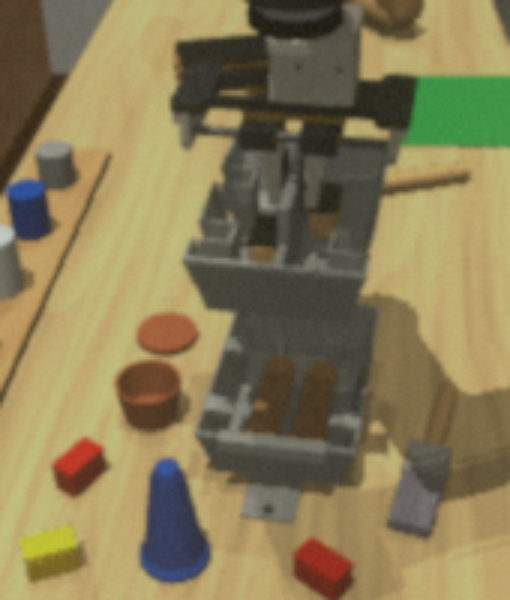

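The tray hangs level from the bar in the side view, with both heel blocks in it at crop (262,250) and (322,222). The lower tray and its insoles are clear at (285,400). Now the half turn and the gentle set-down, nose down 3°.

```bash
python3 - <<'E'
from h import *
np.set_printoptions(precision=4,suppress=True)
q=np.array(robot.read_qpos())
for k in(1,2,3): robot.movej(list(q-[0,0,0,0,0,60*k]))
print("turned",robot.read_t(),robot.read_position(),robot.read_qpos())
t=np.radians(3.2); up=np.array([np.sin(t),np.cos(t)])
def tcp(z,x=-.003): return W(x+.053*up[0],0,z+.053*up[1])
robot.servo_line(tcp(.16),ori(-1,-3.2),speed=.1)
robot.servo_line(tcp(.076),speed=.08); robot.dwell(.3)
b=np.mean([robot.read_force() for _ in range(3)],0); print("near",robot.read_t(),b)
z=.076
while z>.060:
    z-=.001; robot.servo_line(tcp(z),speed=.01)
    f=robot.read_force()-b
    print(round(z,4),f)
    if f[2]>2.5: break
print(robot.read_t(),robot.read_ft_torque())
for n in("side","top"):
    p,d=robot.grab_frame(n); np.savez(f"pics/{n}2.npz",p=p,d=d)
cv2.imwrite("pics/s2.png",cv2.resize(np.load("pics/side2.npz")["p"][130:270,200:340,::-1],None,fx=4,fy=4,interpolation=cv2.INTER_CUBIC))
E
```

```text
turned 11.275 [0.5473 0.0397 0.2495] [ 24.6075   7.8422 -13.296   -0.0054 -68.9104 -28.2768]
near 13.2917 [-0.5716 -0.4014 -6.1972]
0.075 [-0.0811  1.0925  0.8953]
0.074 [ 0.1513  0.7474 -0.0347]
0.073 [0.1814 0.7415 0.3717]
0.072 [-0.1089 -0.3754  0.4507]
0.071 [0.2121 0.9408 0.3225]
0.07 [0.684  0.74   0.7931]
0.069 [ 0.7903  0.4543 -0.0471]
0.068 [0.5331 0.3235 0.2894]
0.067 [1.3006 0.7885 0.4634]
0.066 [0.8092 0.5186 0.5693]
0.065 [ 0.9742 -0.185   0.3867]
0.064 [-0.6317 -0.8359  4.9726]
16.2917 [0.0667 0.5202 0.0017]
```

View pics/s2.png

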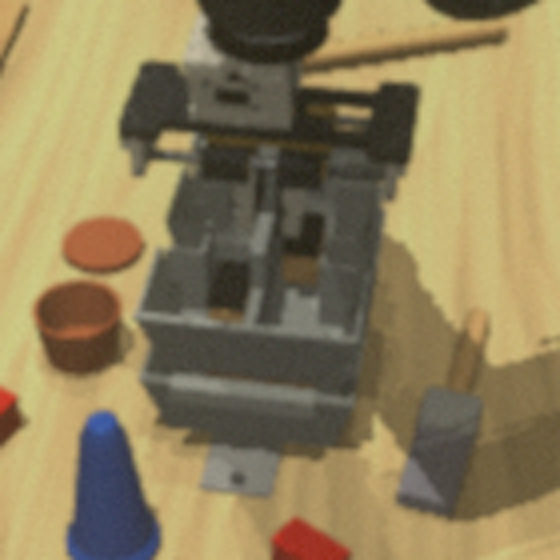

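The tray sits turned on the lower tray's lugs, with the end stop at (240,390) still in front of its nose and both blocks inside. Contact came at the expected height, so I let go and look.

```bash
python3 - <<'E'
from h import *
np.set_printoptions(precision=4,suppress=True)
print(robot.read_force(),robot.read_ft_torque())
robot.move_gripper(.30); print("open",robot.read_t(),robot.read_grip_width(),robot.read_force(),robot.read_ft_torque())
R=robot.read_tcp_rot(); p=robot.read_position()
robot.servo_line(p-R[:,2]*.075,speed=.06); robot.dwell(.5); print(robot.read_t())
robot.move_gripper(0)
robot.goto(W(-.16,0,.20),ori(-1,25)); print("aside",robot.read_t(),robot.read_force())
for n in("side","top"):
    p,d=robot.grab_frame(n); np.savez(f"pics/{n}3.npz",p=p,d=d)
    P=cloud(n,d).reshape(-1,3); L=(P-np.r_[C,0])@np.stack([ex,ey,ez],1)
    m=(abs(L[:,0])<.068)&(abs(L[:,1])<.015)&(L[:,2]>.135)&(L[:,2]<.16)
    print(n,m.sum(),np.median(L[m],0),L[m].min(0),L[m].max(0),np.polyfit(L[m][:,0],L[m][:,1],1),np.polyfit(L[m][:,0],L[m][:,2],1))
A=np.load("pics/side3.npz")["p"][150:270,210:330,::-1];B=np.load("pics/top3.npz")["p"][145:245,190:320,::-1]
cv2.imwrite("pics/s3.png",np.hstack([cv2.resize(A,(400,400),interpolation=cv2.INTER_CUBIC),cv2.resize(B,(400,400*100//130),interpolation=cv2.INTER_CUBIC)[:400] if 0 else cv2.copyMakeBorder(cv2.resize(B,(400,308),interpolation=cv2.INTER_CUBIC),0,92,0,0,cv2.BORDER_CONSTANT)]))
E
```

```text
[-1.7212 -1.483   0.194 ] [-0.0348  0.6218  0.0533]
open 16.9167 0.2988685430610267 [0.1582 0.3384 0.2466] [0.2519 0.0751 0.0105]
18.8167
aside 20.3167 [ 0.8621  0.1732 -0.09  ]
side 143 [0.0097 0.0034 0.1478] [-0.0583 -0.0036  0.1353] [0.0621 0.0088 0.1533] [-0.0042  0.0034] [-0.066   0.1476]
top 223 [0.0005 0.0011 0.1476] [-0.0566 -0.0055  0.1359] [0.0625 0.0068 0.1549] [-0.0038  0.001 ] [-0.0427  0.1473]
```

View pics/s3.png

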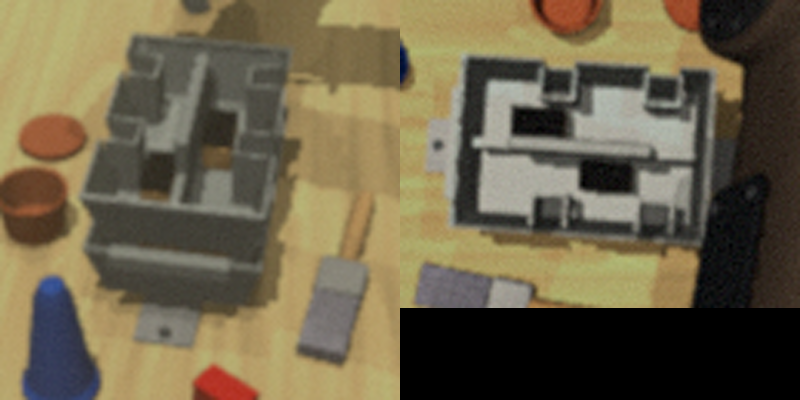

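Side view: the tray stands on the lugs, leaning nose down by about 3°, with both blocks inside at (157,172) and (220,140). Top view: it is straight, and its origin is about 2 mm on the -x side of the lower tray's centre, 12–13 mm short of home. The gripper is clear of it. Now I push low on the back wall.

```bash
python3 - <<'E'
from h import *
np.set_printoptions(precision=4,suppress=True)
O=ori(-1,25)
robot.servo_line(W(-.14,0,.13),O,speed=.1); robot.servo_line(W(-.135,0,.084),speed=.08); robot.dwell(.3)
def F():
    v=[]
    for _ in range(4): v.append(robot.read_force()); robot.dwell(.015)
    return np.mean(v,0)
b=F(); x=-.122; robot.servo_line(W(x,0,.084),speed=.04); print("start",robot.read_t(),F()-b)
log=[]
while x<-.090:
    x+=.0007; robot.servo_line(W(x,0,.084),speed=.012)
    f=F()-b; p=-f@ex; log.append((round(x*1000,1),round(p,1),round(f[2],1)))
    if p>6.5: break
print(log,robot.read_t())
robot.dwell(.3); print("hold",(F()-b)@ex, robot.read_position())
for n in("side","top"):
    p,d=robot.grab_frame(n); np.savez(f"pics/{n}4.npz",p=p,d=d)
    P=cloud(n,d).reshape(-1,3); L=(P-np.r_[C,0])@np.stack([ex,ey,ez],1)
    m=(abs(L[:,0])<.08)&(abs(L[:,1])<.015)&(L[:,2]>.135)&(L[:,2]<.16)
    print(n,m.sum(),np.median(L[m],0),L[m].min(0),L[m].max(0),np.polyfit(L[m][:,0],L[m][:,2],1))
E
```

```text
start 22.8583 [ 0.3201  1.0215 -0.1859]
[(-121.3, np.float64(-0.7), np.float64(-0.1)), (-120.6, np.float64(-0.3), np.float64(-0.0)), (-119.9, np.float64(-0.4), np.float64(-0.1)), (-119.2, np.float64(-1.0), np.float64(0.2)), (-118.5, np.float64(-0.9), np.float64(0.0)), (-117.8, np.float64(-0.6), np.float64(0.4)), (-117.1, np.float64(-0.4), np.float64(0.1)), (-116.4, np.float64(-0.7), np.float64(0.1)), (-115.7, np.float64(-0.5), np.float64(-0.1)), (-115.0, np.float64(-0.8), np.float64(0.2)), (-114.3, np.float64(-0.5), np.float64(0.2)), (-113.6, np.float64(-0.6), np.float64(0.2)), (-112.9, np.float64(-0.4), np.float64(0.6)), (-112.2, np.float64(-1.0), np.float64(-0.4)), (-111.5, np.float64(-1.0), np.float64(-0.0)), (-110.8, np.float64(-0.6), np.float64(0.2)), (-110.1, np.float64(1.1), np.float64(0.4)), (-109.4, np.float64(3.2), np.float64(0.7)), (-108.7, np.float64(2.8), np.float64(0.4)), (-108.0, np.float64(1.9), np.float64(0.1)), (-107.3, np.float64(1.6), np.float64(0.2)), (-106.6, np.float64(1.5), np.float64(-0.5)), (-105.9, np.float64(1.6), np.float64(-0.5)), (-105.2, np.float64(1.1), np.float64(-1.0)), (-104.5, np.float64(2.2), np.float64(-1.5)), (-103.8, np.float64(1.1), np.float64(-1.5)), (-103.1, np.float64(1.5), np.float64(-1.9)), (-102.4, np.float64(1.2), np.float64(-1.9)), (-101.7, np.float64(1.1), np.float64(-1.5)), (-101.0, np.float64(0.8), np.float64(-1.7)), (-100.3, np.float64(1.4), np.float64(-1.9)), (-99.6, np.float64(0.8), np.float64(-1.3)), (-98.9, np.float64(1.4), np.float64(-1.6)), (-98.2, np.float64(4.6), np.float64(-1.2)), (-97.5, np.float64(7.0), np.float64(-1.0))] 34.0083
hold -6.791947695769368 [ 0.5411 -0.0585  0.084 ]
side 149 [0.0206 0.0036 0.1471] [-0.0458 -0.0034  0.1358] [0.0751 0.009  0.1536] [-0.0576  0.1479]
top 212 [0.0161 0.0008 0.1471] [-0.0383 -0.0057  0.1352] [0.0732 0.0067 0.1549] [-0.0541  0.1477]
```

The force rose to 7 N at the end stop, but the bar still slopes by about 0.055 rad. The pressing finger is probably holding the tail up through friction, so I back off and look.

```bash
cat >> h.py <<'E'
def look(k):
    for n in("side","top"):
        p,d=robot.grab_frame(n); np.savez(f"pics/{n}{k}.npz",p=p,d=d)
        P=cloud(n,d).reshape(-1,3); L=(P-np.r_[C,0])@np.stack([ex,ey,ez],1)
        m=(abs(L[:,0])<.08)&(abs(L[:,1])<.015)&(L[:,2]>.135)&(L[:,2]<.16)
        print(n,m.sum(),np.median(L[m],0),L[m].min(0),L[m].max(0),np.polyfit(L[m][:,0],L[m][:,2],1))
    A=np.load(f"pics/side{k}.npz")["p"][160:250,225:315,::-1];B=np.load(f"pics/top{k}.npz")["p"][145:245,190:320,::-1]
    cv2.imwrite(f"pics/s{k}.png",np.hstack([cv2.resize(A,(400,400),interpolation=cv2.INTER_CUBIC),cv2.copyMakeBorder(cv2.resize(B,(400,308),interpolation=cv2.INTER_CUBIC),0,92,0,0,cv2.BORDER_CONSTANT)]))
E
python3 - <<'E'
from h import *
np.set_printoptions(precision=4,suppress=True)
robot.servo_line(W(-.1015,0,.084),speed=.03); robot.servo_line(W(-.125,0,.084),speed=.06); robot.dwell(.3)
print(robot.read_t(),robot.read_force()); look(5)
E
```

```text
35.6 [-0.5706 -0.1333 -0.0326]
side 136 [0.0203 0.0037 0.1446] [-0.048  -0.0037  0.1354] [0.0718 0.0084 0.1475] [-0.0175  0.1442]
top 220 [0.0107 0.0007 0.1442] [-0.0487 -0.0054  0.1361] [0.068  0.0066 0.1498] [-0.0052  0.144 ]
```

View pics/s5.png

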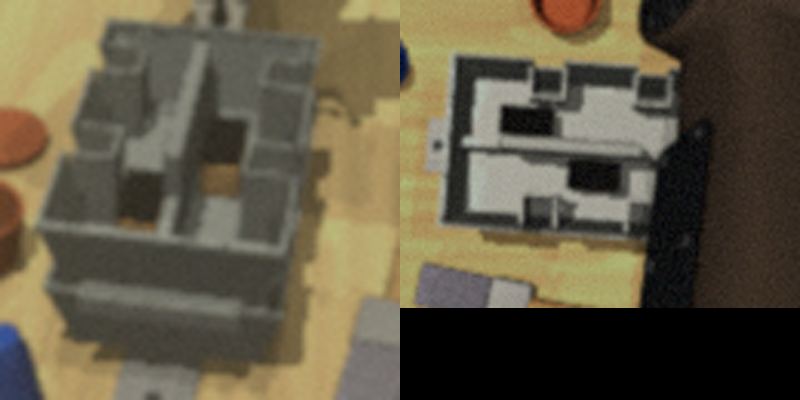

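```bash
python3 - <<'E'
from h import *
np.set_printoptions(precision=4,suppress=True)
for k,dz in((0,.0),(3,.035),(5,.035)):
  for n in("side","top"):
    P=cloud(n,np.load(f"pics/{n}{k}.npz")["d"]).reshape(-1,3); L=(P-np.r_[C,0])@np.stack([ex,ey,ez],1)
    m=(abs(L[:,0])<.08)&(abs(L[:,1])<.012)&(abs(L[:,2]-.11-dz)<.012); q=L[m]
    print(k,n,m.sum(),"x",np.percentile(q[:,0],[1,50,99]),"fit",np.polyfit(q[:,0],q[:,2],1),"roll",np.polyfit(q[:,1],q[:,2],1)[0])
robot.servo_line(W(-.15,0,.10),speed=.06); robot.servo_line(W(-.20,0,.25),speed=.12)
robot.dwell(.3); print(robot.read_t()); look(6)
E
```

```text
0 side 134 x [-0.0577  0.0101  0.0602] fit [-0.0188  0.1086] roll -0.2679629503259776
0 top 212 x [-0.0591  0.0013  0.0572] fit [-0.0081  0.1084] roll -0.09327271526844906
3 side 150 x [-0.0542  0.0127  0.0619] fit [-0.0774  0.1472] roll -0.3973385830707757
3 top 227 x [-0.0561  0.0006  0.0598] fit [-0.0446  0.1471] roll -0.1742206120330837
5 side 139 x [-0.0463  0.0192  0.0703] fit [-0.0157  0.1439] roll -0.3026028150210691
5 top 220 x [-0.0483  0.0107  0.0675] fit [-0.0052  0.144 ] roll -0.08424539410599145
38.1083
side 133 [0.0188 0.0032 0.1447] [-0.0488 -0.0038  0.1352] [0.0719 0.0085 0.1487] [-0.0122  0.1443]
top 218 [0.0108 0.0008 0.1436] [-0.0489 -0.0057  0.1358] [0.068  0.0065 0.1512] [-0.002   0.1436]
```

View pics/s6.png

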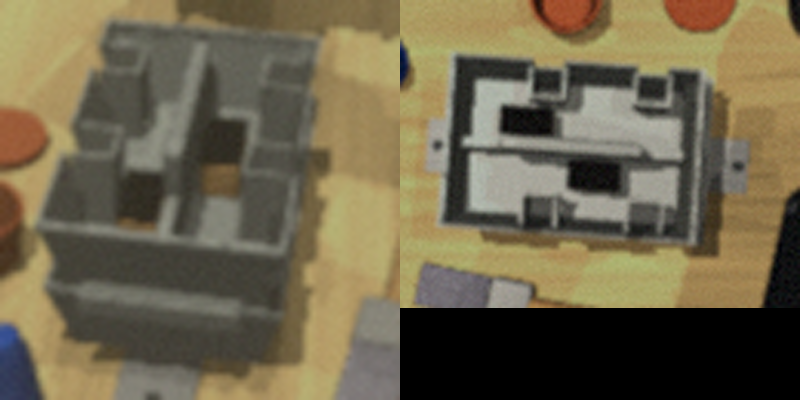

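The tray stands level: its bar slope matches the level starting slope. It sits 35 mm higher and about 10 mm further along than when nested, nose at the stop, with both blocks in it at (525,120) and (595,175) in the right half. I hand the job in.

```bash
python3 -c "
from rig import robot
print(robot.job_done(),robot.read_t())"
```

```text
the job is handed in; nothing more can be done
the job is handed in; nothing more can be done
```

The carry tray was turned half round, set down and let go about 12 mm short of home, then pushed home; by the cameras it stands level against the end stop with both heel blocks in it, and the job is handed in (its verdict was not shown).

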